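# Hold the spring clip open over the ticket card

## Robot

A 6-joint arm with a two-finger parallel gripper is mounted at the origin on a cart in front of the work surface, level with it; the furniture and walls round the work are solid. World frame = base frame: x ahead of the robot, y to its left, z up, the work surface at z = 0. Lengths are in m, angles in rad, forces in N, time in s.
With the tool pointing down it reaches from about 0.4 to 0.925 m from the base axis. Payload 12.5 kg.
Tool frame: the origin (TCP) lies on the centre line of the jaws, within the pads' length; the fingertips stand 8 mm ahead of it and the grasp point (between the pads) lies 11 mm behind it; z points along the fingers, y is the line along which they close (so a half turn about z gives the same grasp; the last joint's range is limited). The gripper opens to 95 mm and grips with 3 to 60 N. Pads are 20 mm wide; open, the fingers measure 119 mm over their backs; the gripper's body (75 mm by 180 mm) begins 59 mm behind the grasp point.
Start: joints at [-1.349, 0.491, 1.559, -0, 1.092, -0.106], TCP at [0.201, -0.592, 0.223] pointing down, gripper open.
Joint ranges: [-3.1, 3.1], [-0.84, 2.19], [0.05, 2.79], [-1.13, 4.28], [0.06, 2.93], [-2.69, 2.69]. Speed limits (rad/s): [2.22, 2.22, 2.79, 3.14, 3.14, 3.14].

## Interface

Orientations are given as a unit quaternion [x, y, z, w].
In Python, from workcell import readout, grab_frame, calibration, order, models gives the robot as it stands.
- The arm moves only by the tool servo_tool, never from a script. Its argument "commands" is a list that holds one entry, the list of rows, each a list of 4 numbers: the shift along the tool's x, y, z in m, then the turn about the tool's z in degrees. In form: [[[tx, ty, tz, roll], ...]]. A call has 1 to 8 rows; each row is the pose to reach, as a shift and turn from the pose commanded when the call began, along the tool's axes at that moment; what a row does not reach only later rows make up. A row lasts 1/12 s, in which the tool goes at most 41.7 mm and 7.16 degrees, less where a joint would pass 70% of its speed; a pose out of reach is approached as far as the arm can. A call with a gripper value outside its range is refused whole. "grip" is the finger opening in m, from 0 to 0.0951, set as the call begins (left out, the last holds). The fingers move at their own pace and stop on an object; the grip force is fixed at half the most. Time passes only in rows, so rows that repeat a pose let the fingers close. It gives the time, the measured TCP pose, the force, the opening and the grip force at its end, in the units of the state.
- readout.get_state(): the state, without advancing time (a new reading comes with each control period).
- grab_frame(name): name is "side" or "top" or "wrist"; returns the picture (420x560x3 uint8, red, green, blue); there is no depth.
- calibration(name): a dict with "vfov" (degrees; the focal length in pixels is half the picture's height over the tangent of half this angle, whatever the lens; pixels are square), "cx", "cy" (the principal point, pixels), "k1" (the pictures are not rectified: a ray, as slopes to the right and down, at radius r is drawn at 1 + k1 r^2 times it, then the intrinsics apply), "position" and "attitude" of the camera in the world. Camera axes: x right, y down, z forward; pixel columns grow to the right and rows downward; lengths in m; the calibration is good to about 2 mm. A picture is of the moment at which its call begins: read the wrist's pose just before it. calibration takes no time and is no camera call; for the wrist camera it gives the pose at the moment of the call.
- order.job_done(): hands the job in; it is judged then, once.
Trained networks look in the newest picture that a camera, given by its name, has taken for a name from the list of things; names that differ only in an ending like _2 or _b are one class to them, and where a whole thing is asked for, a point or a joint stands for the part that bears it (a point fixed in the world has none). Each returns a list of dicts, best first, with "score" (0 to 1); they miss things now and then, are a little off and sometimes report something else, mostly with a low value. They report only what shows in the picture. A call takes as long as a camera call. They do not tell look-alikes from the thing itself.
- models.find_in(camera, name): "box" ([left, top, right, bottom] in pixels, round what is visible of it).
- models.trace(camera, name): "mask" (420x560 bool, what is visible of it) and "box" ([left, top, right, bottom] in pixels, round what is visible of it).
- models.mark_of(camera, name): "xy" ([column, row] in pixels: a listed point, or the origin of a listed thing).
The state is a dict: "clock": time; "joint_positions": joint angles; "joint_vel": joint speeds; "joint_efforts": joint torques, N m; "tool_pos": TCP position; "tcp_rot": TCP orientation; "ft_force": force on the tool from outside, world axes, zero at the start; "torque": the same for the moment, N m; "opening": finger opening in m; "finger_force": force on a finger pad.
Only numpy, scipy, OpenCV 4.12 (cv2) and the standard library are available. Lean on these libraries where they do the work, as an engineer would, in place of code of your own. Each camera call takes 0.05 s, during which the arm holds its last target. There are 200 camera calls.

## Task

Set the ticket holder squarely on top of the blue block, foot plate flush with the block's edges all round, and let it go. Then take the orange spring clip off its stand by squeezing its two levers together, and carry it to the holder with its jaws gaping so that they straddle the middle of the white card's top edge, one jaw well down on each side and neither touching the card, ready for a ticket to be slipped in. Finish while still holding the clip open there: do not let it close or put it down, and leave the loose brass weights where they are.

Things in the scene. Friction and masses are not known exactly. Their poses are not given: they have to be found in the camera images.
- holder: Loose ticket holder, 0.22 kg: aluminium foot plate 60 (x) x 90 (y) x 6 mm; on it a black bar 12 (x) x 80 (y) mm, from 6 to 36 mm high; out of the bar stands a white card 3 (x) x 70 (y) mm, from 36 to 66 mm. Origin at the centre of the foot's underside, z up. Grip it across the 12 mm bar from above, card between the fingers. Starts on the table.
- card_edge (a point): Centre of the card's top edge, 66 mm above the holder's origin; axes as the holder: y along the edge, x across the 3 mm card.
- block: Fixed blue block, 60 (x) x 90 (y) x 22 mm high, the same outline as the holder's foot. Origin at the centre of its underside, on the table. The holder fits equally well turned by half a turn.
- block_top (a point): Centre of the block's flat top, 22 mm above the table; axes as the block.
- clip_stand: Fixed grey stand 70 (x) x 50 (y) x 10 mm high, with an upright steel fin 3 (x) x 36 (y) mm in the middle, from 10 to 28 mm high, on which the clip is parked. Origin at the centre of its underside.
- clip: Orange spring clip like a big clothes peg, 50 g, 24 mm wide along y, parked upright on the fin, jaws down, tips on the stand's base. This body is its -x half; origin between the tips when shut, z up from jaws to levers, y along the pivot, x across the jaws. When the clip is squeezed open each half leans by half the joint value, so this body tilts up to 0.23 rad.
- clip_pivot (a point): Middle of the clip's pivot, 42 mm above the tips; axes as the clip. Above it two levers splay up and out to tops 77 mm above the tips, 36 mm apart over their outsides. Squeezing them together along x, about 20 mm above the pivot (7 N at first, 12 N at the end; grip with 20 to 30 N) opens the jaws to a hard stop, levers then parallel, 20 mm over their outsides.
- clip_tip_a (a point): Middle of the lower inner edge of the clip's jaw on its -x side; axes as the clip.
- clip_tip_b (a point): The same point of the other jaw, on the clip's +x side. Parked, the two tips are 3 mm apart; fully open about 22 mm.
- clip_jaw (a joint): Opening angle between the clip's halves (rad): 0 parked on the 3 mm fin, 0.46 fully open, -0.06 shut on nothing; a spring closes it.
- weight_a: Brass weight with a knob, 39 mm across, 60 mm high, bystander; origin under its centre.
- weight_b: Smaller brass weight with a knob, 29 mm across, 44 mm high, bystander; origin under its centre.
Not all that is in view belongs to the job. Several things have the shape of the clip; the one meant has the colours described above.

How it is judged:
By the outcome, as a careful person would: the job done as asked, in the order asked, and still so for the second after the job is handed in, while the arm keeps its last pose, push and grip.
It also fails if it takes over 50 s, if anything falls off the work surface, if the arm or the gripper's body presses on something with over 40 N, if the wrist force passes 120 N, or if a joint passes its speed limit or range.

## Working session

There is one attempt and no reset: what is moved stays moved. The work goes in short steps, Python scripts to look and compute and a tool call to move; the robot and the scene stay as the last step left them, time stands still between calls to the robot, and variables do not carry over. Pictures are saved under pics/ and viewed, at most 11 in all, crops included, and the job is handed in when it is done.

Besides the shell and the picture viewer there is one more tool, called after "Call:" by a JSON object that holds its "op" and its "data", one argument or row to a line. servo_tool: Moves the arm, as the interface text tells. Its arguments: {"type":"object","properties":{"commands":{"type":"array"},"grip":{"type":"number"}},"required":["commands"]}

```bash
mkdir -p pics
cat > h.py <<'E'
import numpy as np, cv2
from workcell import readout, grab_frame, calibration, order, models
from scipy.spatial.transform import Rotation as R
def rot(a):
    a=np.array(a,float)
    return R.from_quat(a).as_matrix() if a.size==4 else a.reshape(3,3)
def K(c):
    f=210/np.tan(np.radians(c['vfov'])/2); return f
def ray(c,uv):
    f=K(c); d=np.array([(uv[0]-c['cx'])/f,(uv[1]-c['cy'])/f]); s=d.copy()
    for _ in range(20): s=d/(1+c['k1']*(s@s))
    return np.array(c['position']), rot(c['attitude'])@np.array([s[0],s[1],1])
def atz(c,uv,z):
    p,d=ray(c,uv); return p+d*(z-p[2])/d[2]
def proj(c,P):
    q=rot(c['attitude']).T@(np.array(P,float)-c['position']); s=q[:2]/q[2]; s=s*(1+c['k1']*(s@s))
    return s*K(c)+[c['cx'],c['cy']]
def tri(rays):
    A=np.zeros((3,3));b=np.zeros(3)
    for p,d in rays:
        d=d/np.linalg.norm(d);M=np.eye(3)-np.outer(d,d);A+=M;b+=M@p
    return np.linalg.solve(A,b)
def snap(n,fn=None):
    c=calibration(n);im=grab_frame(n)
    if fn: cv2.imwrite('pics/'+fn,im[:,:,::-1])
    return c,im
E
python3 - <<'E'
from h import *
for n in('top','side'):
    c,im=snap(n,n+'0.png'); print(c)
    for k in('holder','card_edge','block_top','block','clip_stand','clip','clip_pivot','weight_a'):
        if k in('holder','block','clip_stand','clip','weight_a'):
            print(n,k,[(np.round(d['box']).astype(int).tolist(),round(d['score'],2)) for d in models.find_in(n,k)])
        if k!='weight_a':
            print(n,k,'pt',[(np.round(d['xy'],1).tolist(),round(d['score'],2)) for d in models.mark_of(n,k)])
a=cv2.imread('pics/top0.png');b=cv2.imread('pics/side0.png')
print(readout.get_state())
E
```

```text
{'vfov': 44.429580220034346, 'cx': 289.582607786195, 'cy': 204.49824792374233, 'k1': -0.08204235091688168, 'position': array([0.43513424, 0.26648438, 1.31505275]), 'attitude': array([ 0.70752668, -0.70512421,  0.03661126, -0.02941877])}
top holder [([228, 195, 268, 228], 0.62)]
top holder pt [([247.9, 208.1], 0.85)]
top card_edge pt [([248.0, 207.7], 0.67)]
top block_top pt [([361.9, 187.7], 0.71)]
top block [([341, 170, 383, 203], 0.97)]
top block pt [([359.2, 186.2], 0.9)]
top clip_stand [([297, 228, 314, 253], 0.82)]
top clip_stand pt [([308.3, 244.4], 0.8)]
top clip [([336, 245, 353, 260], 0.55), ([304, 231, 316, 248], 0.53)]
top clip pt [([342.0, 249.0], 0.7), ([308.2, 239.6], 0.55), ([316.0, 202.3], 0.45)]
top clip_pivot pt [([317.9, 201.6], 0.63), ([341.9, 248.3], 0.59), ([307.1, 237.8], 0.47)]
top weight_a [([229, 195, 269, 227], 0.7), ([211, 279, 226, 291], 0.69), ([285, 140, 301, 158], 0.66), ([304, 232, 315, 249], 0.35), ([298, 226, 317, 253], 0.15)]
{'vfov': 42.72958992923948, 'cx': 285.340092477225, 'cy': 209.19564045167834, 'k1': -0.06592973224322472, 'position': array(
[... 873 characters left out ...]
3, 'joint_positions': array([-1.34859837e+00,  4.90881812e-01,  1.55893070e+00, -4.29837638e-05,
        1.09172705e+00, -1.05594517e-01]), 'joint_vel': array([-0.00054522,  0.00133419,  0.00125325,  0.00114075,  0.00123018,
        0.00062138]), 'joint_efforts': array([-3.20647598e-05, -6.12474203e+01, -2.58431107e+01,  6.93167467e-02,
        4.45817190e-02, -1.53100530e-05]), 'tool_pos': array([ 0.20123478, -0.59171014,  0.22266166]), 'tcp_rot': array([ 9.86597433e-01,  1.63173231e-01, -1.74934331e-05,  2.76129611e-05]), 'ft_force': array([ 0.02209563, -0.10177198,  0.03473789]), 'torque': array([-0.04706972, -0.0504273 ,  0.00631476]), 'finger_force': 0.0, 'opening': 0.09496850774053314}
```

View pics/top0.png

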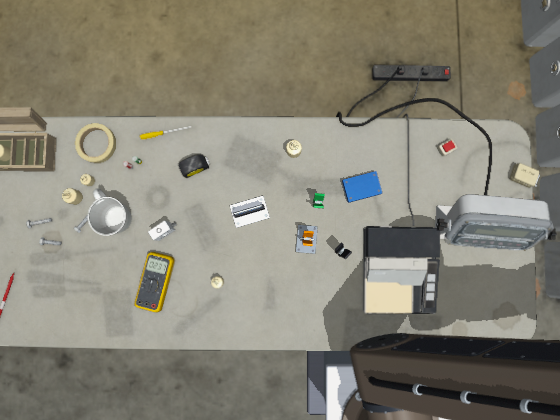

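View pics/side0.png

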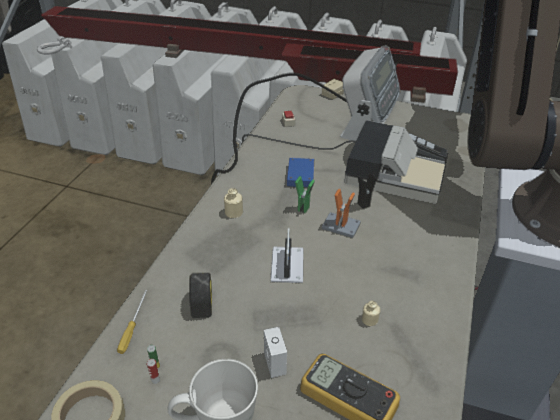

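Top view: the holder is at (249,210) and the blue block at (362,187). Look-alike clips are orange on its grey stand (308,239), green (318,201) and black (340,247). I choose the orange one. The weights are at (293,148) and (217,282), and a printer-like box at (400,270) is tall.

Run:
```python
from h import *
ct,it=snap('top'); 
def quad(c,m,z):
    cs=cv2.findContours(m.astype(np.uint8),0,2)[0]; k=max(cs,key=cv2.contourArea)[:,0,:].astype(float)
    P=np.array([atz(c,p,z)[:2] for p in k]).astype(np.float32)*1000
    return cv2.minAreaRect(P)
for n,z in(('block',.022),('holder',.006),('clip_stand',.01)):
    for d in models.trace('top',n)[:2]: print(n,d['score'],quad(ct,d['mask'],z))
# colour masks
hsv=cv2.cvtColor(it,cv2.COLOR_RGB2HSV)
mb=cv2.inRange(hsv,(100,120,80),(125,255,255));mb[:160]=0;mb[215:]=0;mb[:,:330]=0;mb[:,395:]=0
print('blue',quad(ct,mb>0,.022))
cs,_=snap('side')
print('pivot',tri([ray(ct,(307.1,237.8)),ray(cs,(342.6,207.7))]))
print('card',tri([ray(ct,(248,207.7)),ray(cs,(289,239.7))]))
print('blocktop',tri([ray(ct,(361.9,187.7)),ray(cs,(302.3,169.3))]))
print('weights',atz(ct,(293,148),.04),atz(ct,(217,282),.03), 'green',atz(ct,(318,201),.06),'black',atz(ct,(340,247),.06),'printer',atz(ct,(364,255),.1),atz(ct,(364,228),.1))
cr=cv2.resize(it[160:280,220:400],None,fx=4.4,fy=4.4,interpolation=2); cv2.imwrite('pics/crop1.png',cr[:,:,::-1])
```

```text
block 0.86 ((603.0087890625, 70.71512603759766), (61.39537048339844, 91.39559936523438), 15.279247283935547)
holder 0.45 ((471.1459045410156, 207.4932403564453), (33.06608200073242, 22.928773880004883), 0.0429941862821579)
clip_stand 0.72 ((470.3443603515625, 212.40127563476562), (47.63074493408203, 68.80207824707031), 84.9557113647461)
blue ((603.6406860351562, 69.63985443115234), (59.466800689697266, 89.4468765258789), 14.474518775939941)
pivot [0.4708531  0.21018739 0.04667578]
card [0.54121589 0.35487964 0.06233222]
blocktop [0.60023876 0.06889437 0.01647403]
weights [0.69760526 0.24548268 0.04      ] [0.3617902 0.4330422 0.03     ] green [0.56164023 0.18412886 0.06      ] black [0.44912876 0.13062593 0.06      ] printer [0.4299112  0.07820591 0.1       ] [0.49370621 0.07763841 0.1       ]
```

View pics/crop1.png

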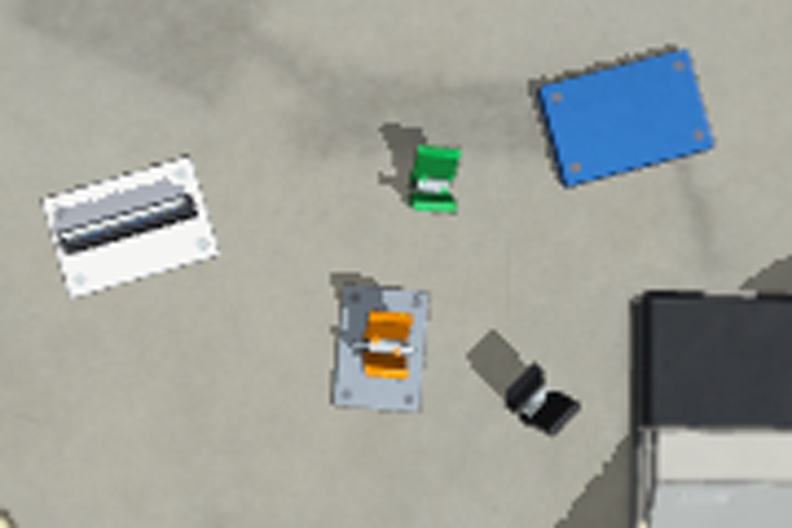

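The crop confirms the orange clip at (388,345), sitting on the grey stand. The green (435,180) and black (540,400) clips are the decoys.

```bash
cat >> h.py <<'E'
def yaw():
    s=readout.get_state(); m=rot(s['tcp_rot']); return np.degrees(np.arctan2(m[1,0],m[0,0]))
def shift(P,y,P0=None,y0=None):
    "tool shift and roll from pose (P0,y0), tool down, to P, yaw y of tool x"
    if P0 is None: P0=readout.get_state()['tool_pos'];y0=yaw()
    d=np.array(P,float)-P0;a=np.radians(y0)
    return np.round([d[0]*np.cos(a)+d[1]*np.sin(a), d[0]*np.sin(a)-d[1]*np.cos(a), -d[2], -((y-y0+180)%360-180)],4)
E
python3 - <<'E'
from h import *
c,it=snap('top')
g=it.min(axis=2)[180:245,215:285]
m=np.zeros(it.shape[:2],np.uint8); m[180:245,215:285]=(g>205)*255
m=cv2.morphologyEx(m,cv2.MORPH_CLOSE,np.ones((11,11)))
k=max(cv2.findContours(m,0,2)[0],key=cv2.contourArea)[:,0,:].astype(float)
print(cv2.minAreaRect((np.array([atz(c,p,.006)[:2] for p in k])*1000).astype(np.float32)))
print('scale',tri([ray(c,(465,200)),ray(calibration('side'),(378,50))]),tri([ray(c,(548,212)),ray(calibration('side'),(346,76))]))
print('printer',tri([ray(c,(364,255)),ray(calibration('side'),(350,150))]))
P0=readout.get_state()['tool_pos'];y0=yaw();print(y0)
B=[.60,-.25,.40];C=[.53,.33,.26]
print(shift(B,y0-0,P0,y0)); print(shift(C,106,B,y0)); print(calibration('wrist')['position']-P0, rot(calibration('wrist')['attitude']))
E
```

```text
((540.3662109375, 356.5495300292969), (58.919429779052734, 88.80728149414062), 16.721370697021484)
scale [ 0.51603151 -0.11553077  0.25443335] [ 0.57315009 -0.39498136  0.04652483]
printer [0.45938382 0.08599304 0.11136733]
18.780916398607822
[ 0.4876 -0.1952 -0.1773 -0.    ]
[  0.1205  -0.5717   0.14   -87.2191]
[0.06555974 0.02288227 0.16141574] [[ 3.21292679e-01 -9.17330471e-01 -2.35108106e-01]
 [-9.46979852e-01 -3.11342913e-01 -7.93394701e-02]
 [-4.18729067e-04  2.48133830e-01 -9.68725672e-01]]
```

Call:
{"op": "servo_tool", "data": {
  "commands": [
    [[0.0,0.0,-0.04,0],[0.0,0.0,-0.08,0],[0.03,-0.01,-0.115,0],[0.06,-0.024,-0.14,0],[0.095,-0.038,-0.155,0],[0.13,-0.052,-0.17,0],[0.165,-0.066,-0.18,0],[0.2,-0.08,-0.19,0]]
  ]
}}

```text
clock: 2.27
tool_pos: [0.366, -0.45, 0.4139]
tcp_rot: [0.987, 0.163, 0.0, 0.001]
ft_force: [-0.0, -0.8, -1.1]
opening: 0.095
finger_force: 0.0
```

Call:
{"op": "servo_tool", "data": {
  "commands": [
    [[0.037,-0.015,0,0],[0.074,-0.03,0,0],[0.111,-0.045,0,0],[0.148,-0.06,0,0],[0.185,-0.075,0,0],[0.222,-0.09,0,0],[0.25,-0.11,0,0],[0.27,-0.14,0,0]]
  ]
}}

```text
clock: 2.93
tool_pos: [0.5774, -0.2311, 0.4115]
tcp_rot: [0.987, 0.163, -0.0, -0.0]
ft_force: [0.3, -0.1, -0.1]
opening: 0.095
finger_force: 0.0
```

Call:
{"op": "servo_tool", "data": {
  "commands": [
    [[0.01,-0.04,0,-7],[0.02,-0.08,0,-14],[0.03,-0.12,0,-21],[0.04,-0.16,0,-28],[0.05,-0.2,0,-35],[0.06,-0.24,0,-42],[0.07,-0.28,0,-49],[0.08,-0.32,0,-56]]
  ]
}}

```text
clock: 3.6
tool_pos: [0.5474, 0.0985, 0.4129]
tcp_rot: [0.793, 0.61, 0.0, 0.0]
ft_force: [1.3, 0.3, 0.3]
opening: 0.0954
finger_force: 0.0
```

Run:
```python
from h import *
s=readout.get_state(); print(s['clock'],s['tool_pos'],yaw(),s['joint_positions'],s['ft_force'])
print(shift([.535,.345,.25],106.7))
```

```text
3.6 [0.54741717 0.09853402 0.41287738] 75.12194598391646 [ 5.93675795e-02  2.55554461e-01  1.42460030e+00 -7.36367316e-05
  1.46096124e+00  3.19046682e-01] [1.30930248 0.33654171 0.25215129]
[  0.235   -0.0753   0.1629 -31.5781]
```

Call:
{"op": "servo_tool", "data": {
  "commands": [
    [[0.034,-0.011,0.01,-5],[0.068,-0.022,0.03,-10],[0.102,-0.033,0.05,-15],[0.136,-0.044,0.07,-20],[0.17,-0.055,0.09,-25],[0.2,-0.065,0.11,-29],[0.225,-0.074,0.135,-31.5],[0.23,-0.075,0.15,-31.5]]
  ]
}}

```text
clock: 4.27
tool_pos: [0.5347, 0.3416, 0.2599]
tcp_rot: [0.598, 0.802, -0.001, -0.001]
ft_force: [-0.2, 0.2, 0.4]
opening: 0.095
finger_force: 0.0
```

Call:
{"op": "servo_tool", "data": {
  "commands": [
    [[0,0,0,0],[0,0,0,0]]
  ]
}}

```text
clock: 4.43
tool_pos: [0.536, 0.3382, 0.2623]
tcp_rot: [0.6, 0.8, -0.001, -0.0]
ft_force: [0.2, -0.4, 0.5]
opening: 0.0949
finger_force: 0.0
```

Run:
```python
from h import *
print(readout.get_state()['tool_pos'],yaw())
c,it=snap('wrist','w1.png')
g=models.trace('wrist','holder')
for d in g[:2]: print(d['score'],d['box'])
e=models.mark_of('wrist','card_edge'); print([ (d['xy'],d['score']) for d in e])
for d in e[:1]: print(atz(c,d['xy'],.066))
for P in ([.5404,.3565,.066],[.5404,.3565,.006]): print(proj(c,P))
```

```text
[0.53596573 0.33820985 0.26229551] 106.29917247812989
0.71 [263.7, 138.7, 312.4, 203.9]
[([289.7, 175.1], 0.98)]
[0.53830129 0.36053296 0.066     ]
[290.41178417 178.78532898]
[289.33191044 172.37560058]
```

View pics/w1.png

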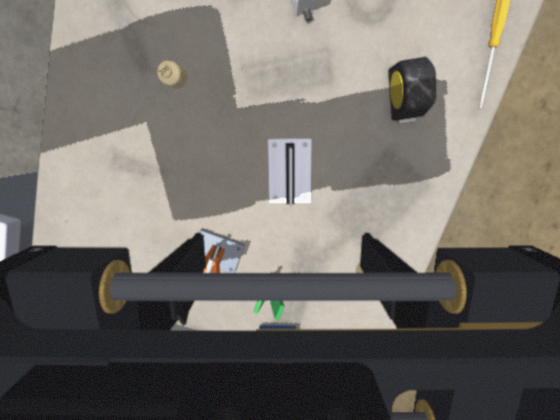

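```bash
cat >> h.py <<'E'
def rect(c,m,z):
    k=max(cv2.findContours(m.astype(np.uint8),0,2)[0],key=cv2.contourArea)[:,0,:].astype(float)
    return cv2.minAreaRect((np.array([atz(c,p,z)[:2] for p in k])*1000).astype(np.float32))
E
python3 - <<'E'
from h import *
it=cv2.imread('pics/w1.png')[:,:,::-1];c=calibration('wrist')
print(it[150,275],it[150,255],it[190,305],it[190,325],it[215,280])
hsv=it.astype(int)
for t in(150,165,180):
    m=np.zeros((420,560),np.uint8); m[125:215,255:325]=((hsv[:,:,2]>t))[125:215,255:325]
    m=cv2.morphologyEx(m,cv2.MORPH_OPEN,np.ones((3,3)))
    print(t,m.sum(),rect(c,cv2.morphologyEx(m,cv2.MORPH_CLOSE,np.ones((15,15))),.006))
print(shift([.5395,.3575,.10],106.7))
E
```

```text
[188 188 201] [123 117 109] [194 194 207] [202 194 184] [205 196 183]
150 3218 ((544.7055053710938, 349.650146484375), (100.59134674072266, 107.89237213134766), 16.129722595214844)
165 3125 ((544.8905639648438, 349.0101013183594), (100.59134674072266, 106.5597915649414), 16.129722595214844)
180 2775 ((544.6868896484375, 348.9501953125), (100.16731262207031, 106.55744171142578), 16.12993049621582)
[ 0.0184  0.0082  0.1642 -0.49  ]
```

Run:
```python
from h import *
it=cv2.imread('pics/w1.png')[:,:,::-1].astype(int);c=calibration('wrist')
m=np.zeros((420,560),np.uint8); m[125:215,255:325]=((it[:,:,2]-it[:,:,0]>4)&(it[:,:,2]>120))[125:215,255:325]
print(m.sum(),rect(c,cv2.morphologyEx(m,cv2.MORPH_CLOSE,np.ones((15,15))),.006))
c,im=snap('wrist')
d=models.trace('wrist','holder')[0];print(rect(c,d['mask'],.006))
```

```text
2160 ((541.690185546875, 357.3495788574219), (59.652801513671875, 91.43744659423828), 16.11492156982422)
((539.9906005859375, 356.864013671875), (59.042724609375, 91.69496154785156), 17.414350509643555)
```

Run:
```python
from h import *
print(shift([.541,.357,.0195],106.5))
```

```text
[ 0.0175  0.0096  0.2445 -0.2921]
```

Call:
{"op": "servo_tool", "data": {
  "commands": [
    [[0.009,0.005,0.03,0],[0.0175,0.0095,0.07,0],[0.0175,0.0095,0.11,0],[0.0175,0.0095,0.15,0],[0.0175,0.0095,0.185,0],[0.0175,0.0095,0.215,0],[0.0175,0.0095,0.23,0],[0.0175,0.0095,0.235,0]]
  ]
}}

```text
clock: 5.35
tool_pos: [0.5398, 0.3567, 0.0253]
tcp_rot: [0.6, 0.8, -0.001, -0.001]
ft_force: [0.1, 0.7, 0.1]
opening: 0.0952
finger_force: 0.0
```

Call:
{"op": "servo_tool", "data": {
  "commands": [
    [[0,0,0,0],[0,0,0,0]]
  ]
}}

```text
clock: 5.52
tool_pos: [0.5412, 0.3578, 0.0289]
tcp_rot: [0.6, 0.8, 0.001, 0.0]
ft_force: [1.5, 0.4, 0.2]
opening: 0.0953
finger_force: 0.0
```

Run:
```python
from h import *
s=readout.get_state();print(s['clock'],s['tool_pos'],s['ft_force'])
print(shift([.541,.357,.0195],106.5))
```

```text
5.5167 [0.5411526  0.35775057 0.02892804] [1.54586444 0.35271442 0.17061812]
[-0.0007 -0.0004  0.0094 -0.2461]
```

Call:
{"op": "servo_tool", "data": {
  "commands": [
    [[0,0,0.005,0],[0,0,0.008,0],[0,0,0.008,0],[0,0,0.008,0]]
  ]
}}

```text
clock: 5.85
tool_pos: [0.5404, 0.3577, 0.02]
tcp_rot: [0.6, 0.8, 0.0, 0.0]
ft_force: [-0.7, 0.5, 0.7]
opening: 0.0949
finger_force: 0.0
```

Call:
{"op": "servo_tool", "data": {
  "commands": [
    [[0,0,0,0],[0,0,0,0],[0,0,0,0],[0,0,0,0],[0,0,0,0],[0,0,0,0],[0,0,0,0],[0,0,0,0]]
  ],
  "grip": 0.0
}}

```text
clock: 6.52
tool_pos: [0.5403, 0.3576, 0.0196]
tcp_rot: [0.6, 0.8, -0.0, 0.0]
ft_force: [-0.5, -0.4, -0.5]
opening: 0.0472
finger_force: 0.0
```

Call:
{"op": "servo_tool", "data": {
  "commands": [
    [[0,0,0,0],[0,0,0,0],[0,0,0,0],[0,0,0,0],[0,0,0,0],[0,0,0,0],[0,0,0,0],[0,0,0,0]]
  ]
}}

```text
clock: 7.18
tool_pos: [0.5403, 0.3576, 0.0196]
tcp_rot: [0.6, 0.8, -0.0, 0.0]
ft_force: [-0.2, 0.6, 0.0]
opening: 0.0118
finger_force: 30.0
```

Call:
{"op": "servo_tool", "data": {
  "commands": [
    [[0,0,-0.015,0],[0,0,-0.04,0],[0,0,-0.075,0],[0,0,-0.11,0],[0,0,-0.14,0],[0,0,-0.15,0],[0,0,-0.15,0],[0,0,-0.15,0]]
  ]
}}

```text
clock: 7.85
tool_pos: [0.5399, 0.3575, 0.1686]
tcp_rot: [0.6, 0.8, -0.0, -0.0]
ft_force: [-0.8, -0.4, -2.5]
opening: 0.0121
finger_force: 30.0
```

Run:
```python
from h import *
s=readout.get_state();P=s['tool_pos'];y=yaw();print(s['clock'],P,y,s['opening'],s['finger_force'])
c,im=snap('wrist','w2.png')
d=models.trace('wrist','holder');print([(q['score'],q['box'],rect(c,q['mask'],P[2]-.0136)) for q in d[:1]])
print([(q['xy'],q['score']) for q in models.mark_of('wrist','card_edge')])
b=np.array([.6035,.0698,.022]);print(shift([b[0],b[1],.12],105))
```

```text
7.85 [0.53992871 0.35745333 0.1686175 ] 106.28260493476229 0.012062594785218443 29.991094172000885
[(0.65, [231.8, 177.4, 331.9, 329.1], ((535.7020263671875, 371.44158935546875), (59.211814880371094, 61.696468353271484), 16.245431900024414))]
[([281.8, 301.9], 0.79)]
[-0.2938 -0.0193  0.0473  1.2792]
```

Call:
{"op": "servo_tool", "data": {
  "commands": [
    [[-0.03,-0.002,0,0],[-0.07,-0.005,0,0.5],[-0.11,-0.008,0,1],[-0.15,-0.01,0,1.5],[-0.19,-0.013,0,1.5],[-0.23,-0.016,0,1.5],[-0.265,-0.018,0,1.5],[-0.285,-0.019,0,1.5]]
  ]
}}

```text
clock: 8.67
tool_pos: [0.6021, 0.0752, 0.168]
tcp_rot: [0.611, 0.792, -0.001, -0.001]
ft_force: [0.7, 0.8, -1.5]
opening: 0.0118
finger_force: 30.0
```

Call:
{"op": "servo_tool", "data": {
  "commands": [
    [[-0.008,0,0.02,0],[-0.008,0,0.05,0],[-0.008,0,0.08,0],[-0.008,0,0.095,0],[-0.008,0,0.1,0],[-0.008,0,0.1,0],[-0.008,0,0.1,0]]
  ]
}}

```text
clock: 9.25
tool_pos: [0.6042, 0.0711, 0.0696]
tcp_rot: [0.61, 0.792, -0.0, -0.0]
ft_force: [-0.1, -0.3, -2.2]
opening: 0.0115
finger_force: 30.0
```

Run:
```python
from h import *
s=readout.get_state();P=s['tool_pos'];y=yaw();print(s['clock'],P,y,s['opening'],s['ft_force'])
for n in('top','side'):
    c,im=snap(n,n+'2.png')
a=cv2.imread('pics/top2.png')[140:240,310:430];b=cv2.imread('pics/side2.png')[120:220,240:360]
cv2.imwrite('pics/c2.png',np.hstack([cv2.resize(q,(396,330),interpolation=2) for q in(a,b)]))
print(shift([.6035,.07,.045],104.7))
```

```text
9.25 [0.60416581 0.07111927 0.06956565] 104.78724716059614 0.011523237249389818 [-0.06252989 -0.27950179 -2.23166086]
[-0.0008 -0.0013  0.0256  0.093 ]
```

View pics/c2.png

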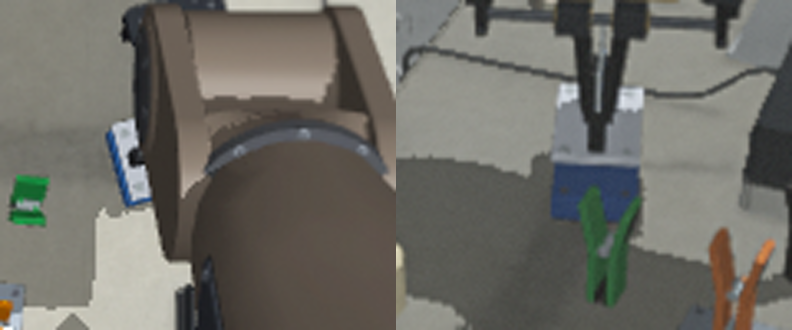

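The crops show the foot hovering just over the block and well aligned (right crop about (598,125)). The green and orange clips are undisturbed.

Call:
{"op": "servo_tool", "data": {
  "commands": [
    [[-0.001,-0.001,0.01,0],[-0.001,-0.001,0.018,0],[-0.001,-0.001,0.024,0],[-0.001,-0.001,0.0265,0],[-0.001,-0.001,0.0275,0],[-0.001,-0.001,0.028,0],[-0.001,-0.001,0.028,0],[-0.001,-0.001,0.028,0]]
  ]
}}

```text
clock: 10.02
tool_pos: [0.6035, 0.0698, 0.0417]
tcp_rot: [0.61, 0.792, 0.0, 0.0]
ft_force: [-0.2, 0.6, -2.2]
opening: 0.012
finger_force: 30.0
```

Run:
```python
from h import *
s=readout.get_state();P=s['tool_pos'];y=yaw();print(s['clock'],P,y,s['opening'],s['ft_force'])
c,im=snap('side','s3.png')
cr=im[140:200,265:345];cv2.imwrite('pics/c3.png',cv2.resize(cr,(800,600),interpolation=2)[:,:,::-1])
```

```text
10.0167 [0.60354865 0.06981912 0.04173911] 104.78082451932573 0.012009169834380298 [-0.17278209  0.6038002  -2.16778098]
```

View pics/c3.png

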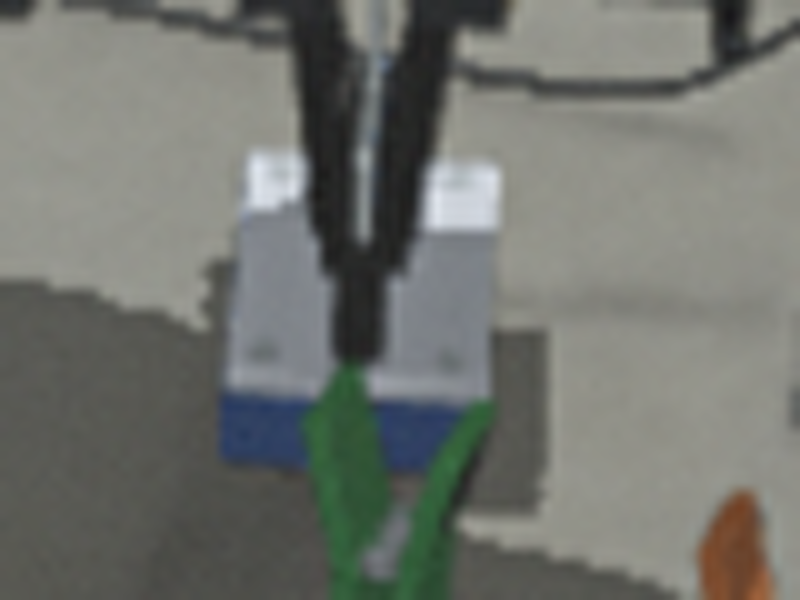

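Side crop: the foot (240-500, 150-400) lines up with the block below it, with no blue showing at the sides.

Call:
{"op": "servo_tool", "data": {
  "commands": [
    [[0,0,0.0005,0],[0,0,0.0012,0],[0,0,0.0012,0]]
  ]
}}

```text
clock: 10.32
tool_pos: [0.6036, 0.0698, 0.0415]
tcp_rot: [0.61, 0.792, 0.0, 0.0]
ft_force: [-2.4, -0.5, 9.5]
opening: 0.0117
finger_force: 30.0
```

Call:
{"op": "servo_tool", "data": {
  "commands": [
    [[0,0,0,0],[0,0,0,0],[0,0,0,0],[0,0,0,0],[0,0,0,0],[0,0,0,0],[0,0,0,0]]
  ],
  "grip": 0.06
}}

```text
clock: 10.9
tool_pos: [0.6033, 0.0698, 0.0403]
tcp_rot: [0.61, 0.792, -0.0, -0.0]
ft_force: [-0.3, -0.9, -0.2]
opening: 0.0531
finger_force: 0.0
```

Call:
{"op": "servo_tool", "data": {
  "commands": [
    [[0,0,-0.02,0],[0,0,-0.05,0],[0,0,-0.09,0],[0,0,-0.13,0],[0.03,-0.01,-0.15,0],[0.065,-0.025,-0.165,0],[0.1,-0.04,-0.165,0],[0.135,-0.055,-0.165,0]]
  ]
}}

```text
clock: 11.57
tool_pos: [0.5149, 0.1872, 0.2065]
tcp_rot: [0.611, 0.792, 0.001, 0.001]
ft_force: [0.6, 0.9, -0.6]
opening: 0.0603
finger_force: 0.0
```

Run:
```python
from h import *
s=readout.get_state();P=s['tool_pos'];y=yaw();print(s['clock'],P,y,s['opening'],s['ft_force'])
print(shift([.472,.209,.21],85))
```

```text
11.5667 [0.51486492 0.18723125 0.20652084] 104.73192405854103 0.06026421052862156 [ 0.55669648  0.94986689 -0.63927052]
[ 3.20000e-02 -3.59000e-02 -3.50000e-03  1.97319e+01]
```

Call:
{"op": "servo_tool", "data": {
  "commands": [
    [[0.004,-0.018,0,6.5],[0.008,-0.035,0,13],[0.008,-0.042,0,19.5],[0.008,-0.042,0,19.7],[0.008,-0.042,0,19.7],[0.008,-0.042,0,19.7]]
  ]
}}

```text
clock: 12.07
tool_pos: [0.4737, 0.1833, 0.2055]
tcp_rot: [0.736, 0.677, 0.0, 0.0]
ft_force: [-0.3, -0.2, 0.1]
opening: 0.0601
finger_force: 0.0
```

Run:
```python
from h import *
s=readout.get_state();P=s['tool_pos'];y=yaw();print(s['clock'],P,y,s['joint_positions'])
c,im=snap('wrist','w3.png')
for k in('clip_pivot','clip','clip_stand','clip_tip_a'):
    print(k,[(np.round(d['xy'],1).tolist(),round(d['score'],2),np.round(atz(c,d['xy'],dict(clip_pivot=.052,clip=.01,clip_stand=0,clip_tip_a=.01)[k])[:2],4)) for d in models.mark_of('wrist',k)])
for k in('clip_stand','clip'):
    for d in models.trace('wrist',k)[:2]: print(k,d['score'],d['box'],rect(c,d['mask'],.01))
ct,it=snap('top','t3.png')
hsv=cv2.cvtColor(it,cv2.COLOR_RGB2HSV)
f=cv2.resize(im[60:330,130:470],None,fx=1.3,fy=1.3);g=cv2.resize(it[150:240,310:400],None,fx=3.9,fy=3.9,interpolation=2)
cv2.imwrite('pics/c4.png',np.hstack([f[:351],g[:351]])[:,:,::-1])
```

```text
12.0667 [0.47374355 0.18333285 0.20548168] 85.27033804330905 [ 2.39183083e-01  3.46025377e-01  1.86264751e+00 -9.64478082e-05
  9.32335912e-01  3.21788745e-01]
clip_pivot [([359.4, 192.0], 0.95, array([0.5567, 0.1849])), ([279.3, 173.3], 0.82, array([0.4727, 0.2121])), ([258.2, 247.2], 0.64, array([0.4419, 0.131 ]))]
clip [([267.1, 236.5], 0.96, array([0.4496, 0.1282])), ([352.0, 183.4], 0.76, array([0.5584, 0.1872])), ([278.1, 171.3], 0.68, array([0.4706, 0.2091])), ([281.0, 170.9], 0.19, array([0.4741, 0.2093]))]
clip_stand [([281.5, 168.6], 0.6, array([0.4748, 0.2108]))]
clip_tip_a [([351.2, 185.7], 0.98, array([0.5573, 0.1844])), ([259.4, 235.1], 0.91, array([0.4401, 0.1309])), ([280.8, 167.9], 0.85, array([0.4741, 0.2129])), ([275.8, 168.9], 0.73, array([0.4681, 0.2122])), ([353.9, 185.5], 0.64, array([0.5606, 0.1844])), ([258.6, 235.4], 0.58, array([0.439 , 0.1305]))]
clip_stand 0.9 [252.4, 147.4, 308.1, 189.8] ((470.2801513671875, 212.1029052734375), (48.85772705078125, 69.46456146240234), 85.22259521484375)
clip_stand 0.4 [359.4, 229.6, 404.3, 253.2] ((592.3373413085938, 111.69100189208984), (61.002342224121094, 10.963229179382324), 15.867298126220703)
clip 0.76 [256.7, 162.6, 293.1, 191.9] ((468.1369934082031, 204.02894592285156), (37.34580993652344, 44.93614196777344), 85.22269439697266)
clip 0.71 [345.6, 174.7, 385.9, 208.0] ((576.5516967773438, 174.9614715576172), (38.600074768066406, 53.194950103759766), 83.13236236572266)
```

View pics/c4.png

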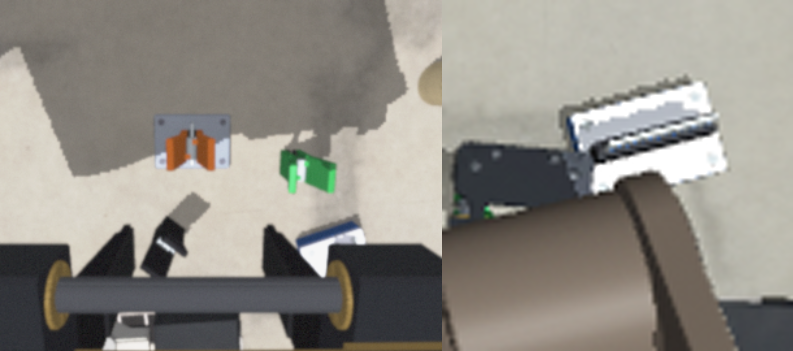

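Left: the orange clip stands upright on its stand, around crop (190,145), next to the green and black decoys. Right: the holder sits on the block, and only the block's side wall shows as a thin blue line. Next I check flushness numerically.

Run:
```python
from h import *
it=cv2.imread('pics/t3.png')[:,:,::-1];c=calibration('top')
for t in (190,205):
    m=np.zeros((420,560),np.uint8); m[160:200,335:390]=(it.min(axis=2)>t)[160:200,335:390]*255
    m=cv2.morphologyEx(m,cv2.MORPH_CLOSE,np.ones((9,9)));print(rect(c,m,.028))
i0=cv2.imread('pics/top0.png')[:,:,::-1]
hsv=cv2.cvtColor(i0.copy(),cv2.COLOR_RGB2HSV)
mb=cv2.inRange(hsv,(100,120,80),(125,255,255));mb[:160]=0;mb[215:]=0;mb[:,:330]=0;mb[:,395:]=0
print('blue',rect(c,mb,.022))
print(shift([.4710,.2115,.115],85.1))
```

```text
((603.4708862304688, 67.04808807373047), (59.817909240722656, 92.0326919555664), 15.281027793884277)
((603.955322265625, 67.28495025634766), (58.65987777709961, 92.04608154296875), 14.392141342163086)
blue ((603.640625, 69.63984680175781), (59.466793060302734, 89.44689178466797), 14.4744873046875)
[ 0.0279 -0.0046  0.0903  0.0012]
```

Run:
```python
from h import *
c=calibration('top');a=np.radians(14.5);ex=np.array([np.cos(a),np.sin(a)]);ey=np.array([-ex[1],ex[0]])
C=np.array([.6036,.0697])
def prof(f,z,ch,off,lo,hi):
    im=cv2.imread('pics/'+f)[:,:,::-1].astype(np.float32)
    s=np.arange(lo,hi,1.)
    uv=np.array([proj(c,[*(C+ex*off/1e3+ey*q/1e3),z]) for q in s],np.float32)
    v=cv2.remap(im,uv[:,:1],uv[:,1:],1)[:,0]
    return s,v
for off in(12,16,20,24):
    for f,z in(('top0.png',.022),('t3.png',.028)):
        for lo,hi in((-56,-34),(34,56)):
            s,v=prof(f,z,0,off,lo,hi); q=(v[:,2]-v[:,0]) if f=='top0.png' else v[:,0]
            g=np.abs(np.diff(q)); w=g*(g>g.max()*.3); print(off,f,lo,'edge',round(float(((s[:-1]+.5)*w).sum()/w.sum()),1),q[[0,5,10,15,21]].astype(int))
```

```text
12 top0.png -56 edge -44.6 [-11 -10  14 142 144]
12 top0.png 34 edge 44.8 [144 144  89  -3 -10]
12 t3.png -56 edge -42.0 [188 187 221 255 195]
12 t3.png 34 edge 46.5 [183 182 105  92 160]
16 top0.png -56 edge -44.8 [-11 -11  23 142 143]
16 top0.png 34 edge 45.2 [144 142 103  -6 -10]
16 t3.png -56 edge -45.1 [188 187 204 254 255]
16 t3.png 34 edge 46.9 [175 179 173 100 164]
20 top0.png -56 edge -42.0 [-11 -11  20  98  93]
20 top0.png 34 edge 42.0 [ 52 100  88   1  -9]
20 t3.png -56 edge -43.2 [190 189 213 242 239]
20 t3.png 34 edge 43.1 [154 157 151  87 169]
24 top0.png -56 edge -43.1 [-11 -11  15 123  85]
24 top0.png 34 edge 42.3 [107 105 109  -7  -8]
24 t3.png -56 edge -44.7 [190 190 217 252 245]
24 t3.png 34 edge 46.7 [232 252 151  94 173]
```

Call:
{"op": "servo_tool", "data": {
  "commands": [
    [[0.014,-0.002,0.01,0],[0.028,-0.0045,0.03,0],[0.028,-0.0045,0.06,0],[0.028,-0.0045,0.09,0],[0.028,-0.0045,0.115,0],[0.028,-0.0045,0.125,0],[0.028,-0.0045,0.125,0],[0.028,-0.0045,0.125,0]]
  ]
}}

```text
clock: 13.13
tool_pos: [0.4713, 0.2117, 0.0808]
tcp_rot: [0.737, 0.676, -0.0, -0.0]
ft_force: [0.1, 0.3, -0.4]
opening: 0.0601
finger_force: 0.0
```

Run:
```python
from h import *
s=readout.get_state();P=s['tool_pos'];y=yaw();print(s['clock'],P,y,s['ft_force'])
print(shift([.4710,.2115,.061],85.1))
c,im=snap('side','s5.png');w,iw=snap('wrist')
cs=[d['xy'] for d in models.mark_of('side','clip_pivot')]; print(cs, [proj(c,[.471,.2115,.052])])
f=cv2.resize(im[150:250,285:400],(460,400),interpolation=2);g=cv2.resize(iw[100:400,150:405],(340,400))
cv2.imwrite('pics/c5.png',np.hstack([f,g])[:,:,::-1])
```

```text
13.1333 [0.47125289 0.21166075 0.08080227] 85.08360425263675 [ 0.14922247  0.29116347 -0.44303737]
[-0.0002 -0.0002  0.0198 -0.0164]
[[342.8, 211.0], [363.2, 189.5], [301.4, 193.5]] [array([342.16658787, 206.00712981])]
```

View pics/c5.png

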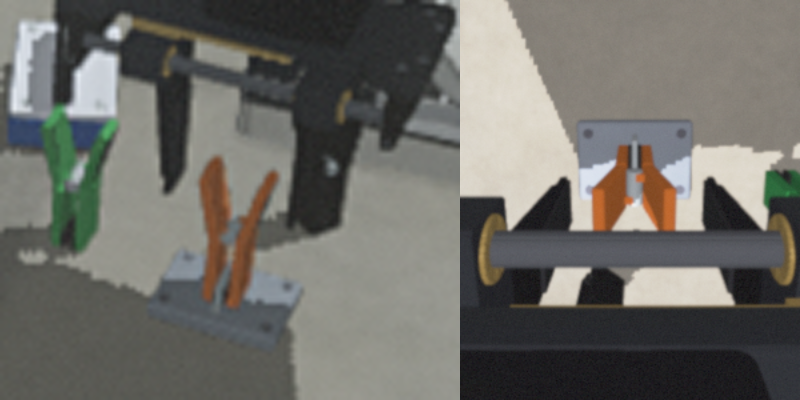

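Left: the fingers stand either side of the orange levers (about (230,190)). Right: the clip is centred between the fingers (635,190).

Call:
{"op": "servo_tool", "data": {
  "commands": [
    [[0,0,0.008,0],[0,0,0.015,0],[0,0,0.019,0],[0,0,0.02,0],[0,0,0.02,0]]
  ]
}}

```text
clock: 13.7
tool_pos: [0.4708, 0.2115, 0.0599]
tcp_rot: [0.737, 0.676, -0.0, -0.0]
ft_force: [0.8, 0.8, 0.1]
opening: 0.0601
finger_force: 0.0
```

Call:
{"op": "servo_tool", "data": {
  "commands": [
    [[0,0,0,0],[0,0,0,0],[0,0,0,0],[0,0,0,0],[0,0,0,0],[0,0,0,0],[0,0,0,0],[0,0,0,0]]
  ],
  "grip": 0.0
}}

```text
clock: 14.37
tool_pos: [0.4711, 0.2117, 0.0606]
tcp_rot: [0.737, 0.676, 0.0, 0.0]
ft_force: [-1.0, 0.9, 4.0]
opening: 0.0198
finger_force: 30.0
```

Call:
{"op": "servo_tool", "data": {
  "commands": [
    [[0,0,0,0],[0,0,0,0],[0,0,0,0],[0,0,0,0]]
  ]
}}

```text
clock: 14.7
tool_pos: [0.4711, 0.2117, 0.0606]
tcp_rot: [0.737, 0.676, 0.0, 0.0]
ft_force: [-0.1, 0.1, 5.5]
opening: 0.0197
finger_force: 30.0
```

Call:
{"op": "servo_tool", "data": {
  "commands": [
    [[0,0,-0.008,0],[0,0,-0.025,0],[0,0,-0.05,0],[0,0,-0.08,0],[0,0,-0.11,0],[0,0,-0.135,0],[0,0,-0.14,0],[0,0,-0.14,0]]
  ]
}}

```text
clock: 15.37
tool_pos: [0.4714, 0.2117, 0.202]
tcp_rot: [0.737, 0.676, 0.001, 0.001]
ft_force: [0.8, -0.1, -0.7]
opening: 0.0195
finger_force: 30.0
```

Run:
```python
from h import *
s=readout.get_state();P=s['tool_pos'];y=yaw();print(s['clock'],P,y,s['opening'],s['ft_force'])
c,im=snap('wrist','w6.png')
for k in('clip_pivot','clip_tip_a','clip_tip_b'):
    print(k,[(np.round(d['xy'],1).tolist(),round(d['score'],2)) for d in models.mark_of('wrist',k)])
for z in(-.051,-.009): print(proj(c,P+[0,0,z]))
ct,it=snap('top','t6.png');cs,si=snap('side','s6.png')
for k in('card_edge','holder'): print(k,[[(np.round(d['xy'],1).tolist(),round(d['score'],2)) for d in models.mark_of(n,k)] for n in('top','side','wrist')])
e=np.array([.6035,.0698,.088]);print('expect',proj(ct,e),proj(cs,e),proj(c,e))
print(shift([.6035,.07,.17],104.7))
f=cv2.resize(im[100:340,130:430],(420,336),interpolation=2);g=cv2.resize(it[150:230,320:410],(378,336),interpolation=2)
cv2.imwrite('pics/c6.png',np.hstack([f,g])[:,:,::-1])
```

```text
15.3667 [0.47136717 0.2117432  0.2019798 ] 85.08344588390524 0.019513152204184318 [ 0.7602864  -0.09384091 -0.72332815]
clip_pivot [([284.1, 249.9], 0.82), ([363.2, 215.0], 0.56)]
clip_tip_a [([268.3, 227.6], 0.88), ([296.9, 231.5], 0.76), ([357.1, 207.1], 0.65)]
clip_tip_b [([268.3, 227.6], 0.88), ([296.9, 231.5], 0.76), ([357.1, 207.1], 0.65)]
[282.61226565 229.51452587]
[282.88875525 250.99365645]
card_edge [[([366.5, 181.6], 0.8), ([291.6, 147.6], 0.3)], [([299.6, 144.1], 0.84), ([367.5, 318.0], 0.64)], [([413.9, 324.2], 0.69)]]
holder [[([361.6, 185.5], 0.73)], [([298.4, 168.1], 0.82)], []]
expect [365.98495287 182.78506027] [301.81261447 143.36427682] [416.94856405 326.59731676]
[ -0.1297   0.1442   0.0302 -19.6143]
```

View pics/c6.png

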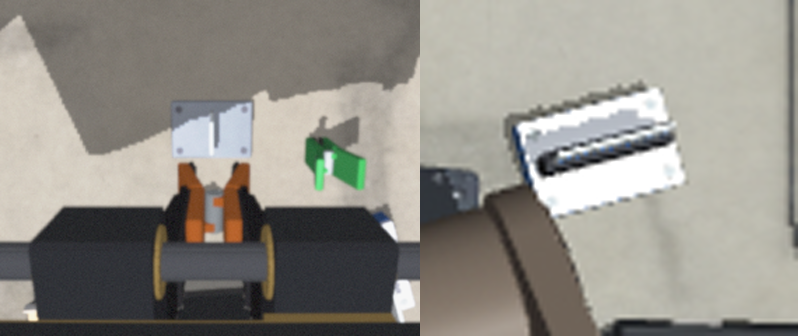

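Left: the clip is held, its jaws gaping symmetrically (187,170)/(240,170). Right: the holder is flush on the block, and the bar and card run to about (605,148).

Call:
{"op": "servo_tool", "data": {
  "commands": [
    [[-0.02,0.022,0,-3],[-0.045,0.05,0,-7],[-0.07,0.078,0,-11],[-0.095,0.106,0,-15],[-0.115,0.128,0,-18],[-0.126,0.14,0.005,-19.6],[-0.1295,0.144,0.015,-19.6],[-0.1295,0.144,0.025,-19.6]]
  ]
}}

```text
clock: 16.63
tool_pos: [0.6036, 0.0695, 0.1744]
tcp_rot: [0.612, 0.791, -0.0, 0.0]
ft_force: [-1.5, -0.3, 0.5]
opening: 0.02
finger_force: 30.0
```

Call:
{"op": "servo_tool", "data": {
  "commands": [
    [[0,0,0,0],[0,0,0,0],[0,0,0,0]]
  ]
}}

```text
clock: 16.88
tool_pos: [0.6027, 0.0713, 0.1756]
tcp_rot: [0.611, 0.792, -0.0, -0.0]
ft_force: [-0.0, -0.6, -0.1]
opening: 0.0194
finger_force: 30.0
```

Run:
```python
from h import *
s=readout.get_state();P=s['tool_pos'];y=yaw();print(s['clock'],P,y,s['opening'])
c,im=snap('wrist','w7.png');cs,si=snap('side','s7.png')
for n in('wrist','side'):
  for k in('card_edge','clip_tip_a'):
    print(n,k,[(np.round(d['xy'],1).tolist(),round(d['score'],2)) for d in models.mark_of(n,k)])
e=np.array([.6035,.0698,.088]);print('exp card',proj(c,e),proj(cs,e));
a=np.radians(14.7);t=np.array([np.cos(a),np.sin(a),0])*.011
for q in(-1,1): print('exp tip',proj(c,P+[0,0,-.05]+q*t),proj(cs,P+[0,0,-.05]+q*t))
print(shift([.6035,.07,.121],104.7))
f=cv2.resize(im[130:370,180:400],(385,420),interpolation=2);g=cv2.resize(si[95:195,250:345],(400,420),interpolation=2)
cv2.imwrite('pics/c7.png',np.hstack([f,g])[:,:,::-1])
```

```text
16.8833 [0.60273593 0.07132689 0.17557441] 104.72867353556428 0.01937887295584623
wrist card_edge [([283.1, 220.0], 0.78), ([269.6, 232.4], 0.22)]
wrist clip_tip_a [([149.4, 108.7], 0.98), ([296.8, 230.4], 0.97), ([270.1, 86.1], 0.75), ([148.9, 109.8], 0.58), ([271.3, 83.9], 0.56), ([268.2, 229.8], 0.55)]
side card_edge [([300.6, 146.8], 0.72), ([341.2, 226.0], 0.66)]
side clip_tip_a [([300.7, 205.6], 0.89), ([362.2, 206.7], 0.76), ([362.2, 205.6], 0.74), ([298.1, 179.5], 0.64), ([300.0, 208.1], 0.59), ([308.6, 129.0], 0.58), ([298.3, 125.8], 0.42)]
exp card [282.90528866 218.12555211] [301.81261447 143.36427682]
exp tip [267.75753247 229.94404626] [307.52746243 129.68060568]
exp tip [297.3059943  229.93758187] [297.5827301  129.15379092]
[-0.0006  0.0001  0.0548 -0.0003]
```

View pics/c7.png

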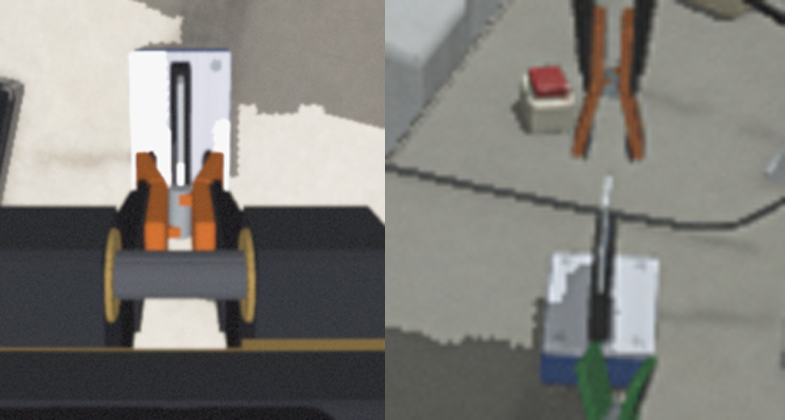

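Left: the card (181,130) lies centred between the gaping jaws (147,165)/(213,165). Right: the jaws sit directly above the card top (607,180). I lower it now.

Call:
{"op": "servo_tool", "data": {
  "commands": [
    [[0,0,0.008,0],[0,0,0.02,0],[0,0,0.032,0],[0,0,0.043,0],[0,0,0.051,0],[0,0,0.055,0],[0,0,0.056,0],[0,0,0.056,0]]
  ]
}}

```text
clock: 17.85
tool_pos: [0.6034, 0.0702, 0.1193]
tcp_rot: [0.611, 0.792, -0.0, -0.0]
ft_force: [-0.0, -0.8, -0.4]
opening: 0.0199
finger_force: 30.0
```

Call:
{"op": "servo_tool", "data": {
  "commands": [
    [[0,0,0,0],[0,0,0,0],[0,0,0,0],[0,0,0,0]]
  ]
}}

```text
clock: 18.18
tool_pos: [0.6035, 0.0702, 0.1198]
tcp_rot: [0.611, 0.792, 0.0, 0.0]
ft_force: [0.6, 0.7, -0.2]
opening: 0.0196
finger_force: 30.0
```

Run:
```python
from h import *
s=readout.get_state();P=s['tool_pos'];y=yaw();print(s['clock'],P,y,s['opening'],s['finger_force'],s['ft_force'])
c,im=snap('wrist');cs,si=snap('side')
f=cv2.resize(im[130:370,180:400],(385,420),interpolation=2);g=cv2.resize(si[110:200,260:345],(400,420),interpolation=2)
cv2.imwrite('pics/c8.png',np.hstack([f,g])[:,:,::-1])
```

```text
18.1833 [0.60346442 0.07022334 0.11979182] 104.677404306436 0.01961387703322536 29.992942214012146 [ 0.63444601  0.68231463 -0.15091122]
```

View pics/c8.png

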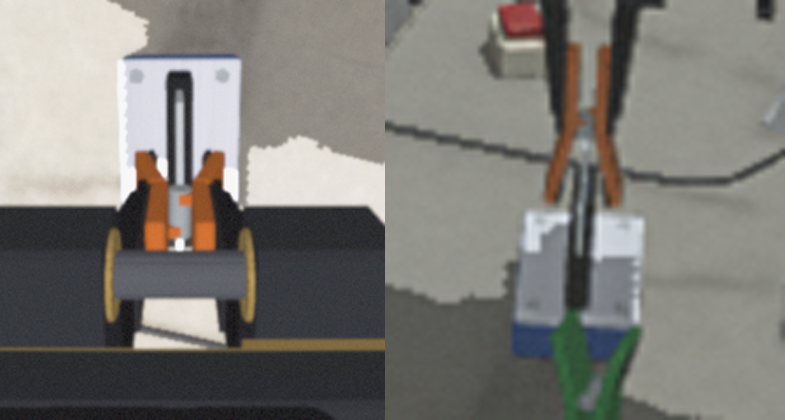

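The card stands centred between the jaws, which reach down either side of it without touching (right crop (555,190)/(612,190)). The force reading is about zero.

```bash
python3 -c "
from h import *
print(order.job_done())"
```

```text
the job is handed in; nothing more can be done
None
```

The job is handed in: the holder stands on the blue block, flush to within about 1 mm, and the arm still holds the orange clip open over the middle of the card's top edge, jaws about 18 mm down each side and not touching it.

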